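# Unlock the pull-out tray and slide it home

### The arm

A 6-joint arm with a two-finger parallel gripper is mounted at the origin on the work surface. World frame = base frame: x ahead of the robot, y to its left, z up, the work surface at z = 0. Lengths are in mm, angles in rad, forces in N, time in s.
With the tool pointing down it reaches from about 350 to 975 mm from the base axis. Payload 7.1 kg.
Tool frame: the origin (TCP) lies between the finger pads; the fingertips stand 8 mm ahead of it and the grasp point (between the pads) lies 11 mm behind it (ctrl.tips_ahead is the distance from the TCP to the fingertips, in mm); y points along the fingers, z is the direction in which the jaws open and shut, and the axes are right-handed (so a half turn about y gives the same grasp; the last joint's range is limited). The gripper opens to 88 mm and grips with 3 to 60 N. Pads are 20 mm wide; open, the fingers measure 115 mm over their backs; the gripper's body (75 mm by 178 mm) begins 61 mm behind the grasp point.
Start: joints at [1.267, 0.423, 1.63, -0, 1.089, -0.019], TCP at [175.572, 599.816, 230.675] pointing down, gripper open.
Joint ranges: [-3, 3], [-0.9, 2.11], [0.09, 2.58], [-1.31, 4.45], [0.11, 2.69], [-2.54, 2.54]. Speed limits (rad/s): [2.39, 2.39, 3.01, 3.14, 3.14, 3.14].

### API

Orientations are given as a rotation vector (axis times angle).
In Python, from workcell import ctrl gives the robot as it stands.
- The arm moves only by the shell command python3 -m creep 'ROWS'. ROWS is JSON, a list of rows, each an object of numbers: "tx", "ty", "tz": the shift along the world's x, y, z in mm; "rx", "ry", "rz": the turn, a rotation vector about the world's x, y, z in rad; "fingers": the closure in counts, from 0 (fully open) to 255 (shut). A call has 1 to 10 rows; each row is the pose to reach, as a shift and turn from the pose commanded when the call began; what a row does not reach only later rows make up. A row lasts 1/8 s, in which the tool goes at most 62.5 mm and 10.7 degrees, less where a joint would pass 70% of its speed; a pose out of reach is approached as far as the arm can. A call with a gripper value outside its range is refused whole. The fingers move at their own pace and stop on an object; the grip force is fixed at half the most. Time passes only in rows, so rows that repeat a pose let the fingers close. It gives the time, the measured TCP pose, the force and the opening at its end, in the units of the state.
- ctrl.get_obs(): the state, without advancing time (a new reading comes with each control period).
- ctrl.get_image(name): name is "scene" or "top" or "wrist"; returns a dict with "pixels" (420x560x3 uint8, blue, green, red), "intrinsics" (3x3 intrinsics, pixels), "k1" (the pictures are not rectified: a ray, as slopes to the right and down, at radius r is drawn at 1 + k1 r^2 times it, then the intrinsics apply), "rvec" (rotation vector, rad) and "tvec" (3), from world to camera coordinates, as OpenCV has them. Camera axes: x right, y down, z forward; pixel columns grow to the right and rows downward; lengths in mm; the calibration is good to about 2 mm. A picture is of the moment at which its call begins. There is no depth.
- ctrl.close_job(): hands the job in, once; it reports no verdict.
The state is a dict: "t": time; "qpos": joint angles; "qvel": joint speeds; "joint_torque": joint torques, N m; "ee_pos": TCP position; "orientation": TCP orientation; "ft_force": force on the tool from outside, world axes, zero at the start; "moment": the same for the moment, N m; "width": finger opening in mm.
Only numpy, scipy, OpenCV 4.12 (cv2) and the standard library are available. Lean on these libraries where they do the work, as an engineer would, in place of code of your own. Each camera call takes 0.05 s, during which the arm holds its last target.

### The job

The pull-out tray is locked in its out position; the red sprung release bar that runs under it sticks out in front of its front panel. Press the bar down with the fingertips and, keeping it down the whole way, push the tray by its front panel until it is fully home, then let go so that the bar springs up and locks it there. Press and push only: do not touch or lift anything that lies on the tray, and leave the other things on the sideboard where they are.

Things in the scene. Friction and masses are not known exactly. Their poses are not given: they have to be found in the camera images.
- unit: The fixed tray unit: brown wooden base board 420 x 300 mm, 12 mm thick, with 56 mm high rails at both sides and the back. Its x axis is the way the tray slides home (away from the robot), z up; place and yaw vary. Origin on the sideboard surface, on the centre line, 200 mm behind the base board's front edge. Tray and bar both lie along this centre line (y = 0).
- tray (a joint): How far the tray is slid in, m: 0 = fully out (towards the robot), 0.095 = fully home at its stop; starts at 0 to 0.015. With the bar up, lugs under the tray meet the bar's pin at 0.018, 0.042 and 0.066. Beyond 0.090 the last lug is past the pin: the bar can rise and lock the tray in. Slides with 1 to 3 N, stays where left. Pale wood, 240 mm long, 270 mm wide, 1 to 2 kg loaded.
- tray_face (a point): Middle of the top edge of the tray's front panel, on its outer face (towards the robot), 82 mm above the sideboard; moves with the tray. In the unit's frame x = -0.130 + joint tray, y = 0. The panel is flat, plain and upright, 270 mm wide, 8 mm thick, from 34 to 82 mm above the sideboard.
- bar (a joint): How far the red release bar is pressed down, m: 0 = up, 0.010 = fully down on the base board. Springs back by itself: about 4 N to start it, 7.5 N at the bottom. At 0.005 or more its pin clears the lugs; 0.007 to 0.009 is a good depth to hold. It goes straight down without tilting wherever it is pressed.
- bar_end (a point): Middle of the front end of the red bar, on its flat top: 30 mm above the sideboard when up, 20 mm when down; in the unit's frame x = -0.192, y = 0. The bar is 50 mm wide and runs 205 mm from here along the unit's x, on under the tray (pin out of sight), so fingertips just in front of the panel can hold it down as they slide along. Free in front of the panel: 62 mm, tray out; 157 mm, tray home.
- keybox_lid: Hinged lid, shut, of the steel key box (90 x 110 mm, 48 mm high, screwed to the back half of the tray). Origin at the middle of its hinge, at its back edge, 95 mm above the sideboard; z up when shut. Not to be touched or opened.
- whistle: Blue plastic whistle, 50 mm long, 22 mm high, loose on the tray; origin under it. Not to be touched.
- prism: Glass prism, three-sided, 70 mm long, 26 mm high, loose on the tray; origin under its centre. Not to be touched.
- yoyo: Wooden yo-yo lying flat, 54 mm across, 34 mm high, loose on the tray; origin under its centre. Not to be touched.
- keyring: Aluminium fern-frond keyring, 80 mm long, 5 mm thick, loose on the tray; origin under the frond. Not to be touched.
- mug: Blue mug, 76 mm across, 85 mm high, standing to the left; origin under its centre. Leave it.
- bowl: White bowl, 120 mm across, 50 mm high, standing to the right; origin under its centre. Leave it.
- candle: Amber glass jar with wooden cap, 70 mm across, 80 mm high, standing to the right; origin under its centre. Leave it.

How it is judged:
By the outcome, as a careful person would: the job done as asked, in the order asked, and still so for the second after the job is handed in, with the robot touching nothing.
It also fails if it takes over 40 s, if anything falls off the work surface, if the arm or the gripper's body presses on something with over 40 N, if the wrist force passes 120 N, or if a joint passes its speed limit or range.

## Working session

There is one attempt and no reset: what is moved stays moved. The work goes in short steps, Python scripts to look and compute and a shell command to move; the robot and the scene stay as the last step left them, time stands still between calls to the robot, and variables do not carry over. Pictures are saved under pics/ and viewed, and the job is handed in when it is done.

```bash
ls; mkdir -p pics; python3 - <<'E'
from workcell import ctrl
import cv2
for n in ("scene","top","wrist"):
    d=ctrl.get_image(n); cv2.imwrite(f"pics/{n}0.png",d["pixels"]); print(n,d["intrinsics"],d["k1"],d["rvec"],d["tvec"])
print(ctrl.get_obs(),ctrl.tips_ahead)
E
```

```text
pics
scene [[402.47081907   0.         281.92883978]
 [  0.         402.47081907 208.46337425]
 [  0.           0.           1.        ]] -0.017526340532710905 [ 2.19994454  1.22055649 -0.44687877] [-248.61855223 -296.82883962 1435.36580174]
top [[433.07235726   0.         278.41213999]
 [  0.         433.07235726 215.47220577]
 [  0.           0.           1.        ]] 0.028694089478573548 [ 2.10453125 -2.15958308  0.15334517] [  10.92194639  552.32929438 1422.53754239]
wrist [[295.45252966   0.         279.03118837]
 [  0.         295.45252966 210.08758545]
 [  0.           0.           1.        ]] -0.013170684928820082 [-2.3158848  -1.73594886 -0.25609821] [-624.66618767  -35.8125417   391.14102474]
{'t': 0.15, 'qpos': array([ 1.26701939e+00,  4.23692650e-01,  1.63049799e+00, -4.29698969e-06,
        1.08862402e+00, -1.90294086e-02]), 'qvel': array([-1.45710857e-03, -2.00682605e-03, -1.64623750e-04,  5.28526955e-04,
       -7.92058004e-04,  9.52390245e-05]), 'joint_torque': array([ 9.60048510e-05, -5.44983423e+01, -2.73918951e+01,  6.43825298e-02,
        2.03691685e-02, -5.82416897e-05]), 'ee_pos': array([175.43798545, 599.42614442, 230.06966168]), 'orientation': array([-1.56042474,  0.22369081, -0.22338735]), 'ft_force': array([-0.53110782,  0.28487559,  0.20419626]), 'moment': array([0.04899297, 0.02923691, 0.00363818]), 'width': 88.17402712160343} 8.0
```

View pics/scene0.png

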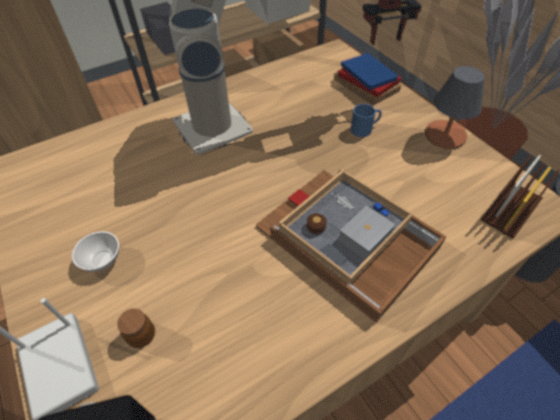

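View pics/top0.png

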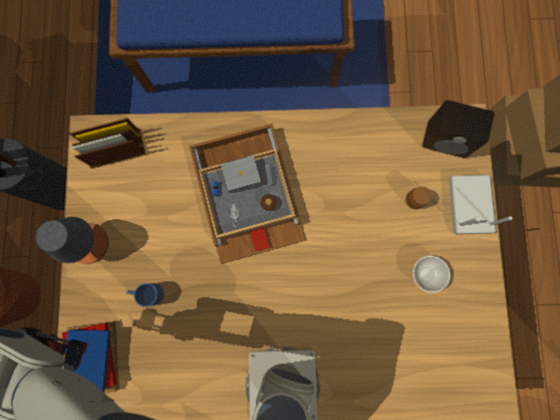

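View pics/wrist0.png

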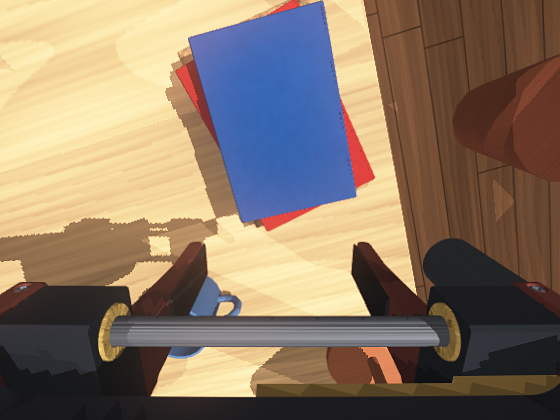

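The scene and top views show the unit ahead of the robot. In the top view the red bar is at about (260,239) and the front panel edge runs from about (218,241) to (298,217). The wrist view shows only books. I'll enlarge the area and measure it.

```bash
cat > h.py <<'E'
import numpy as np, cv2
from workcell import ctrl
def ray(d,uv):
    K=d["intrinsics"]; s=np.array([(uv[0]-K[0,2])/K[0,0],(uv[1]-K[1,2])/K[1,1]])
    x=s.copy()
    for _ in range(20): x=s/(1+d["k1"]*(x@x))
    R=cv2.Rodrigues(np.array(d["rvec"],float))[0]; t=np.array(d["tvec"],float)
    return -R.T@t, R.T@np.array([x[0],x[1],1.])
def plane(d,uv,z):
    c,r=ray(d,np.array(uv,float)); return c+r*(z-c[2])/r[2]
def proj(d,P):
    R=cv2.Rodrigues(np.array(d["rvec"],float))[0]; p=R@np.array(P,float)+np.array(d["tvec"]).ravel()
    s=p[:2]/p[2]; s=s*(1+d["k1"]*(s@s)); K=d["intrinsics"]; return s*[K[0,0],K[1,1]]+[K[0,2],K[1,2]]
def red(d,roi):
    h=cv2.cvtColor(d["pixels"],cv2.COLOR_BGR2HSV); m=(((h[...,0]<5)|(h[...,0]>174))&(h[...,1]>190)&(h[...,2]>90)).astype(np.uint8)
    k=np.zeros_like(m); x0,y0,x1,y1=roi; k[y0:y1,x0:x1]=m[y0:y1,x0:x1]; return k
E
python3 - <<'E'
from h import *
for n,roi in (("top",(235,215,290,260)),("scene",(280,180,320,215))):
    d=ctrl.get_image(n); m=red(d,roi); c=max(cv2.findContours(m,0,2)[0],key=cv2.contourArea)
    q=cv2.boxPoints(cv2.minAreaRect(c)); a=cv2.approxPolyDP(c,2,True)[:,0]
    print(n,m.sum(),a.tolist())
    for p in q: print(p,plane(d,p,30).round(1))
    x0,y0,x1,y1=(185,120,310,270) if n=="top" else (250,160,450,310)
    f=800/(x1-x0); f=min(f,600/(y1-y0)); cv2.imwrite(f"pics/{n}z.png",cv2.resize(d["pixels"][y0:y1,x0:x1],None,fx=f,fy=f,interpolation=2)); print(f)
E
```

```text
top 259 [[262, 228], [250, 232], [255, 249], [268, 246]]
[249.73584 231.07547] [503.6  95.7  30. ]
[263.20752 227.22641] [515.5  49.6  30. ]
[268.71698 246.50943] [449.3  32.2  30. ]
[255.2453  250.35849] [437.5  78.   30. ]
4.0
scene 3 [[293, 201]]
[293. 201.] [472.   38.8  30. ]
[293. 201.] [472.   38.8  30. ]
[293. 201.] [472.   38.8  30. ]
[293. 201.] [472.   38.8  30. ]
4.0
```

View pics/topz.png

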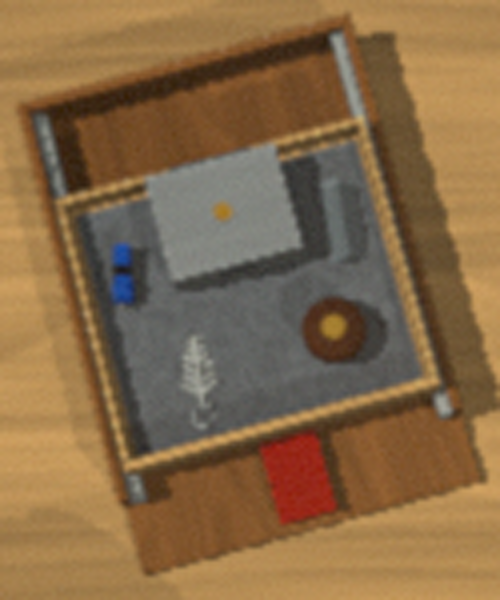

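View pics/scenez.png

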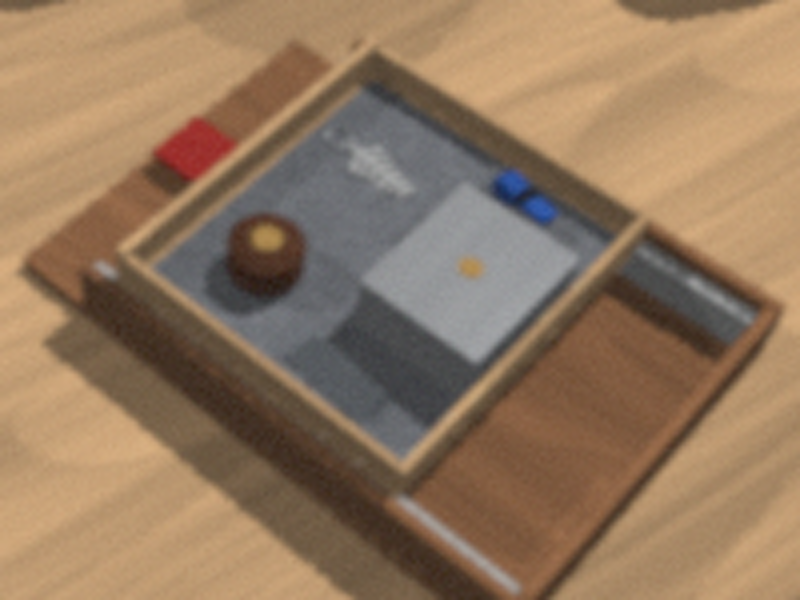

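```bash
python3 - <<'E'
from h import *
def P(n,o,x,y,z):
    return plane(D[n],(o[0]+(x+.5)/4-.5,o[1]+(y+.5)/4-.5),z)
D={n:ctrl.get_image(n) for n in("top","scene")}
T=(185,120);S=(250,160)
def show(l,n,o,a,b,z):
    p,q=P(n,o,*a,z),P(n,o,*b,z); v=p-q
    print(l,n,p.round(1),q.round(1),"mid",((p+q)/2).round(1),"len",np.linalg.norm(v).round(1),"yaw",np.degrees(np.arctan2(-v[0],v[1])).round(2))
show("base front","top",T,(150,575),(485,480),12)
show("panel","top",T,(127,470),(440,387),82)
show("back rail","top",T,(22,107),(352,15),56)
show("bar end","top",T,(282,524),(337,511),30)
show("panel","scene",S,(373,42),(118,248),82)
show("bar end","scene",S,(197,118),(155,153),30)
show("base front","scene",S,(297,40),(27,262),12)
E
```

```text
base front top [397.6 192.7  12. ] [471.2 -94.9  12. ] mid [434.4  48.9  12. ] len 296.9 yaw 14.35
panel top [480.  201.1  82. ] [541.9 -57.1  82. ] mid [511.  72.  82.] len 265.6 yaw 13.46
back rail top [800.1 295.2  56. ] [874.7   8.7  56. ] mid [837.4 151.9  56. ] len 296.0 yaw 14.59
bar end top [436.6  78.4  30. ] [446.4  31.7  30. ] mid [441.5  55.1  30. ] len 47.7 yaw 11.82
panel scene [487.2 201.3  82. ] [548.7 -54.4  82. ] mid [517.9  73.5  82. ] len 263.0 yaw 13.52
bar end scene [442.5  78.6  30. ] [454.7  33.8  30. ] mid [448.6  56.2  30. ] len 46.4 yaw 15.33
base front scene [402.3 199.9  12. ] [479.1 -88.6  12. ] mid [440.7  55.6  12. ] len 298.5 yaw 14.89
```

```bash
python3 - <<'E'
from h import *
o=ctrl.get_obs(); R=cv2.Rodrigues(o["orientation"])[0]; print(R.round(4),o["t"])
yaw=np.radians(14.3); z=R[:,2]; print("tool z heading",np.arctan2(z[1],z[0]),"target",yaw+np.pi/2)
u=np.array([np.cos(yaw),np.sin(yaw)]); t=np.array([444,55.5])+32*u; print(t, t-[175.57,599.82])
E
```

```text
[[ 9.597e-01 -1.000e-04  2.809e-01]
 [-2.809e-01 -3.000e-04  9.597e-01]
 [ 0.000e+00 -1.000e+00 -3.000e-04]] 0.35
tool z heading 1.2860373533900327 target 1.8203784098300857
[475.00850341  63.40396841] [ 299.43850341 -536.41603159]
```

```bash
python3 -m creep '[{"tx":30,"ty":-54,"rz":0.05,"fingers":255},{"tx":60,"ty":-107,"rz":0.11,"fingers":255},{"tx":90,"ty":-161,"rz":0.16,"fingers":255},{"tx":120,"ty":-214,"rz":0.21,"fingers":255},{"tx":150,"ty":-268,"rz":0.27,"fingers":255},{"tx":180,"ty":-322,"rz":0.32,"fingers":255},{"tx":210,"ty":-375,"rz":0.37,"fingers":255},{"tx":240,"ty":-429,"rz":0.43,"fingers":255},{"tx":270,"ty":-483,"rz":0.48,"fingers":255},{"tx":299,"ty":-536,"rz":0.534,"fingers":255}]'
```

```text
schema error: expected keys tx, ty, tz, rx, ry, rz, fingers
```

```bash
python3 -m creep '[{"tx":30,"ty":-54,"tz":0,"rx":0,"ry":0,"rz":0.05,"fingers":255},{"tx":60,"ty":-107,"tz":0,"rx":0,"ry":0,"rz":0.11,"fingers":255},{"tx":90,"ty":-161,"tz":0,"rx":0,"ry":0,"rz":0.16,"fingers":255},{"tx":120,"ty":-214,"tz":0,"rx":0,"ry":0,"rz":0.21,"fingers":255},{"tx":150,"ty":-268,"tz":0,"rx":0,"ry":0,"rz":0.27,"fingers":255},{"tx":180,"ty":-322,"tz":0,"rx":0,"ry":0,"rz":0.32,"fingers":255},{"tx":210,"ty":-375,"tz":0,"rx":0,"ry":0,"rz":0.37,"fingers":255},{"tx":240,"ty":-429,"tz":0,"rx":0,"ry":0,"rz":0.43,"fingers":255},{"tx":270,"ty":-483,"tz":0,"rx":0,"ry":0,"rz":0.48,"fingers":255},{"tx":299,"ty":-536,"tz":0,"rx":0,"ry":0,"rz":0.534,"fingers":255}]'
```

```text
t: 1.6
ee_pos: [475.5, 61.8, 231.0]
orientation: [-1.562, -0.198, 0.196]
ft_force: [1.0, 1.4, 0.7]
width: 0.5
```

```bash
python3 -m creep '[{"tx":0,"ty":0,"tz":-40,"rx":0,"ry":0,"rz":0,"fingers":255},{"tx":0,"ty":0,"tz":-80,"rx":0,"ry":0,"rz":0,"fingers":255},{"tx":0,"ty":0,"tz":-120,"rx":0,"ry":0,"rz":0,"fingers":255},{"tx":0,"ty":0,"tz":-150,"rx":0,"ry":0,"rz":0,"fingers":255},{"tx":0,"ty":0,"tz":-172,"rx":0,"ry":0,"rz":0,"fingers":255},{"tx":0,"ty":0,"tz":-172,"rx":0,"ry":0,"rz":0,"fingers":255},{"tx":0,"ty":0,"tz":-172,"rx":0,"ry":0,"rz":0,"fingers":255}]'
python3 - <<'E'
from h import *
print(ctrl.get_obs()["ee_pos"],ctrl.get_obs()["ft_force"],ctrl.tips_ahead)
d=ctrl.get_image("wrist"); cv2.imwrite("pics/w1.png",d["pixels"])
d=ctrl.get_image("scene"); cv2.imwrite("pics/s1.png",cv2.resize(d["pixels"][150:320,240:460],None,fx=3.5,fy=3.5,interpolation=2))
E
```

```text
t: 2.48
ee_pos: [475.1, 63.9, 59.3]
orientation: [-1.562, -0.196, 0.195]
ft_force: [-0.1, 0.2, -0.1]
width: 0.2
[475.08504294  63.88053434  59.32158335] [-0.13267619  0.23255542 -0.11995655] 8.0
```

View pics/w1.png

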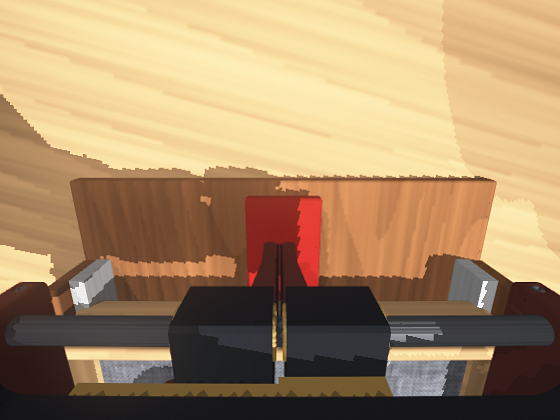

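View pics/s1.png

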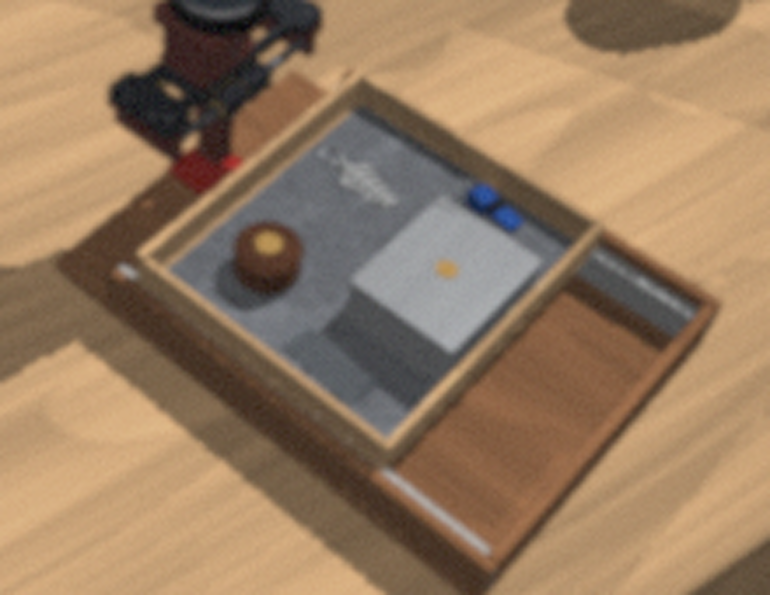

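The wrist view shows the closed fingers centred over the red bar, with the bar end at row 197 and columns 248–320. The panel's top edge runs along about row 300. The scene view shows the fingers in front of the panel. I'll check these numbers against the wrist calibration.

```bash
python3 - <<'E'
from h import *
d=ctrl.get_image("wrist")
c,_=ray(d,np.array([280,210.])); R=cv2.Rodrigues(np.array(d["rvec"]))[0]; print("cam",c,R[2])
a,b=plane(d,(72,181),12),plane(d,(495,180),12); e,f=plane(d,(247,197),30),plane(d,(321,197),30)
print("base",a,b,(a+b)/2,np.linalg.norm(a-b)); print("bar",e,f,(e+f)/2,np.linalg.norm(e-f))
v=a-b; print(np.degrees(np.arctan2(v[0],-v[1])))
cv2.imwrite("pics/w1z.png",cv2.resize(d["pixels"][220:400,60:500],None,fx=1.8,fy=1.8,interpolation=2))
E
```

```text
cam [398.23059537  44.39573385 213.56258594] [ 0.28319219  0.07208187 -0.95635056]
base [473.01434577 -85.49617443  12.        ] [399.51594702 199.97943385  12.        ] [436.26514639  57.24162971  12.        ] 294.7852396968901
bar [449.15669172  36.16573056  30.        ] [437.4387078   82.13919916  30.        ] [443.29769976  59.15246486  30.        ] 47.443344760886674
14.437787293848391
```

View pics/w1z.png

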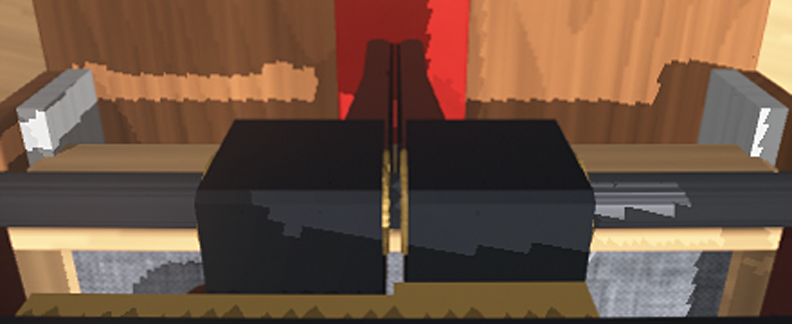

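```bash
python3 -m creep '[{"tx":0,"ty":0,"tz":-12,"rx":0,"ry":0,"rz":0,"fingers":255},{"tx":0,"ty":0,"tz":-19,"rx":0,"ry":0,"rz":0,"fingers":255},{"tx":0,"ty":0,"tz":-22,"rx":0,"ry":0,"rz":0,"fingers":255},{"tx":0,"ty":0,"tz":-25,"rx":0,"ry":0,"rz":0,"fingers":255},{"tx":0,"ty":0,"tz":-28,"rx":0,"ry":0,"rz":0,"fingers":255},{"tx":0,"ty":0,"tz":-28,"rx":0,"ry":0,"rz":0,"fingers":255},{"tx":0,"ty":0,"tz":-28,"rx":0,"ry":0,"rz":0,"fingers":255}]'
python3 - <<'E'
from h import *
d=ctrl.get_image("wrist"); cv2.imwrite("pics/w2.png",d["pixels"])
o=ctrl.get_obs();print(o["t"],o["ee_pos"],o["ft_force"],ctrl.tips_ahead)
E
```

```text
t: 3.5
ee_pos: [474.3, 63.8, 30.8]
orientation: [-1.562, -0.195, 0.196]
ft_force: [-1.1, -0.5, 6.2]
width: 0.1
3.55 [474.28326641  63.77501816  30.78030773] [-0.49977442 -1.13872065  6.99603805] 8.0
```

View pics/w2.png

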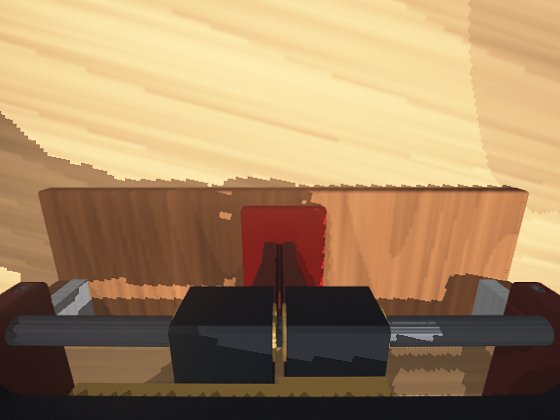

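```bash
python3 -m creep '[{"tx":3.9,"ty":1,"tz":-0.7,"rx":0,"ry":0,"rz":0,"fingers":255},{"tx":7.7,"ty":2,"tz":-0.7,"rx":0,"ry":0,"rz":0,"fingers":255},{"tx":11.6,"ty":3,"tz":-0.7,"rx":0,"ry":0,"rz":0,"fingers":255},{"tx":15.5,"ty":4,"tz":-0.7,"rx":0,"ry":0,"rz":0,"fingers":255},{"tx":19.4,"ty":5,"tz":-0.7,"rx":0,"ry":0,"rz":0,"fingers":255},{"tx":23.2,"ty":6,"tz":-0.7,"rx":0,"ry":0,"rz":0,"fingers":255},{"tx":27.1,"ty":7,"tz":-0.7,"rx":0,"ry":0,"rz":0,"fingers":255},{"tx":31,"ty":8,"tz":-0.7,"rx":0,"ry":0,"rz":0,"fingers":255},{"tx":34.9,"ty":9,"tz":-0.7,"rx":0,"ry":0,"rz":0,"fingers":255},{"tx":38.7,"ty":10,"tz":-0.7,"rx":0,"ry":0,"rz":0,"fingers":255}]'
python3 - <<'E'
from h import *
d=ctrl.get_image("scene"); cv2.imwrite("pics/s3.png",cv2.resize(d["pixels"][150:320,240:460],None,fx=3.5,fy=3.5,interpolation=2))
o=ctrl.get_obs();print(o["t"],o["ee_pos"],o["ft_force"],o["moment"])
E
```

```text
t: 4.8
ee_pos: [510.7, 73.3, 29.6]
orientation: [-1.562, -0.191, 0.2]
ft_force: [-6.4, -2.7, 7.8]
width: 0.7
4.85 [511.47672345  73.48263824  29.71724539] [-4.56677404 -1.95347282  5.96787797] [-0.23446593  0.94527891  0.02518575]
```

View pics/s3.png

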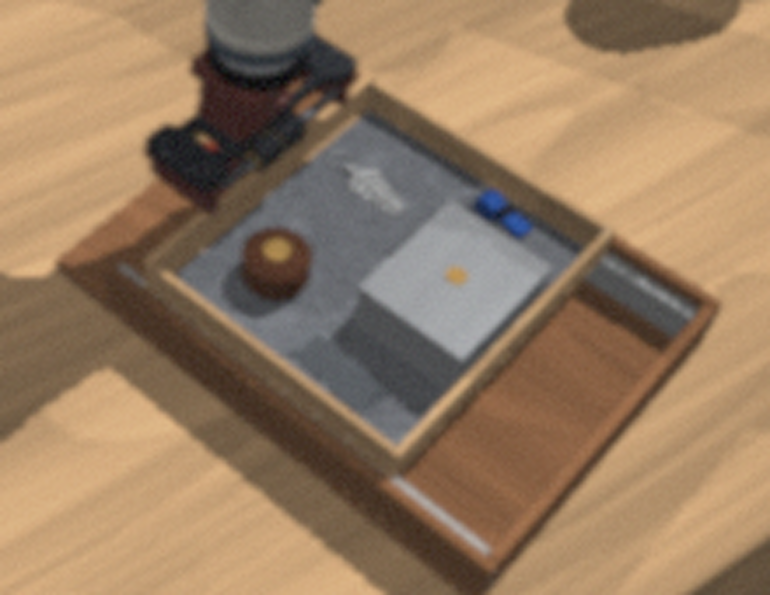

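The tray is sliding in with the bar held about 8 mm down, and nothing on it has been disturbed. I'll keep pushing.

```bash
python3 -m creep '[{"tx":5.3,"ty":1.4,"tz":0.3,"rx":0,"ry":0,"rz":0,"fingers":255},{"tx":10.6,"ty":2.7,"tz":0.3,"rx":0,"ry":0,"rz":0,"fingers":255},{"tx":16,"ty":4.1,"tz":0.3,"rx":0,"ry":0,"rz":0,"fingers":255},{"tx":21.3,"ty":5.5,"tz":0.3,"rx":0,"ry":0,"rz":0,"fingers":255},{"tx":26.6,"ty":6.8,"tz":0.3,"rx":0,"ry":0,"rz":0,"fingers":255},{"tx":32,"ty":8.2,"tz":0.3,"rx":0,"ry":0,"rz":0,"fingers":255},{"tx":37.3,"ty":9.6,"tz":0.3,"rx":0,"ry":0,"rz":0,"fingers":255},{"tx":42.6,"ty":10.9,"tz":0.3,"rx":0,"ry":0,"rz":0,"fingers":255},{"tx":48,"ty":12.3,"tz":0.3,"rx":0,"ry":0,"rz":0,"fingers":255},{"tx":53.3,"ty":13.7,"tz":0.3,"rx":0,"ry":0,"rz":0,"fingers":255}]'
python3 - <<'E'
from h import *
d=ctrl.get_image("scene"); cv2.imwrite("pics/s4.png",cv2.resize(d["pixels"][150:320,240:460],None,fx=3.5,fy=3.5,interpolation=2))
o=ctrl.get_obs();print(o["t"],o["ee_pos"],o["ft_force"],o["moment"])
E
```

```text
t: 6.1
ee_pos: [563.9, 86.9, 29.7]
orientation: [-1.562, -0.191, 0.2]
ft_force: [-6.9, -3.5, 7.2]
width: 0.1
6.15 [565.00187623  87.15808428  29.89267219] [-4.64694131 -1.27334568  6.67648381] [-0.21654117  1.01538289  0.02304954]
```

View pics/s4.png

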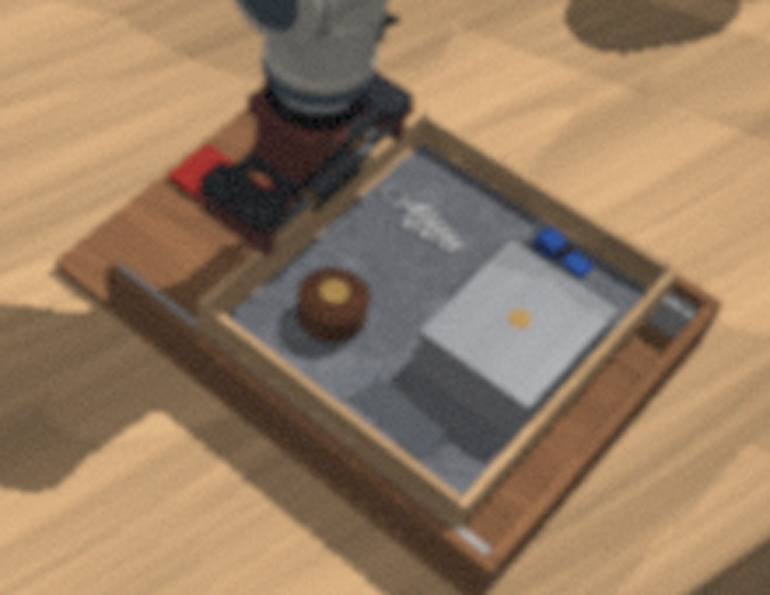

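```bash
python3 -m creep '[{"tx":3.9,"ty":1,"tz":0,"rx":0,"ry":0,"rz":0,"fingers":255},{"tx":7.7,"ty":2,"tz":0,"rx":0,"ry":0,"rz":0,"fingers":255},{"tx":11.6,"ty":3,"tz":0,"rx":0,"ry":0,"rz":0,"fingers":255},{"tx":14.5,"ty":3.7,"tz":0,"rx":0,"ry":0,"rz":0,"fingers":255},{"tx":16.5,"ty":4.2,"tz":0,"rx":0,"ry":0,"rz":0,"fingers":255},{"tx":18.4,"ty":4.7,"tz":0,"rx":0,"ry":0,"rz":0,"fingers":255}]'
```

```text
t: 6.9
ee_pos: [582.5, 91.7, 29.8]
orientation: [-1.562, -0.192, 0.2]
ft_force: [-6.9, -2.1, 7.5]
width: 0.6
```

```bash
python3 -m creep '[{"tx":1.2,"ty":0.3,"tz":0,"rx":0,"ry":0,"rz":0,"fingers":255},{"tx":2.4,"ty":0.6,"tz":0,"rx":0,"ry":0,"rz":0,"fingers":255}]'; python3 -m creep '[{"tx":1,"ty":0.2,"tz":0,"rx":0,"ry":0,"rz":0,"fingers":255},{"tx":2,"ty":0.5,"tz":0,"rx":0,"ry":0,"rz":0,"fingers":255}]'
```

```text
t: 7.15
ee_pos: [584.4, 92.1, 29.8]
orientation: [-1.562, -0.191, 0.201]
ft_force: [-11.8, -4.1, 11.2]
width: 0.5
t: 7.4
ee_pos: [584.3, 92.1, 29.8]
orientation: [-1.563, -0.188, 0.204]
ft_force: [-19.8, -6.8, 19.3]
width: 0.5
```

The push force rose to about 20 N with no further travel, so the tray is at its stop. I'll ease the push, lift straight up, then retreat.

```bash
python3 -m creep '[{"tx":-2,"ty":-0.5,"tz":0,"rx":0,"ry":0,"rz":0,"fingers":255},{"tx":-3,"ty":-0.8,"tz":0,"rx":0,"ry":0,"rz":0,"fingers":255},{"tx":-3,"ty":-0.8,"tz":0,"rx":0,"ry":0,"rz":0,"fingers":255}]'
python3 -m creep '[{"tx":-1,"ty":-0.2,"tz":4,"rx":0,"ry":0,"rz":0,"fingers":255},{"tx":-3,"ty":-0.8,"tz":10,"rx":0,"ry":0,"rz":0,"fingers":255},{"tx":-12,"ty":-3,"tz":22,"rx":0,"ry":0,"rz":0,"fingers":255},{"tx":-28,"ty":-7,"tz":45,"rx":0,"ry":0,"rz":0,"fingers":255},{"tx":-45,"ty":-11,"tz":85,"rx":0,"ry":0,"rz":0,"fingers":255},{"tx":-65,"ty":-16,"tz":130,"rx":0,"ry":0,"rz":0,"fingers":255},{"tx":-85,"ty":-21,"tz":180,"rx":0,"ry":0,"rz":0,"fingers":255},{"tx":-110,"ty":-27,"tz":220,"rx":0,"ry":0,"rz":0,"fingers":255},{"tx":-110,"ty":-27,"tz":220,"rx":0,"ry":0,"rz":0,"fingers":255}]'
python3 - <<'E'
from h import *
for n,(x0,y0,x1,y1) in (("scene",(240,150,460,320)),("top",(185,120,310,270)),("wrist",(0,0,560,420))):
    d=ctrl.get_image(n); f=min(800/(x1-x0),600/(y1-y0)); f=min(f,3.5 if n=="scene" else 4); f=1 if n=="wrist" else f
    cv2.imwrite(f"pics/{n}5.png",cv2.resize(d["pixels"][y0:y1,x0:x1],None,fx=f,fy=f,interpolation=2))
o=ctrl.get_obs();print(o["t"],o["ee_pos"],o["ft_force"])
E
```

```text
t: 7.78
ee_pos: [584.4, 92.1, 30.0]
orientation: [-1.562, -0.192, 0.199]
ft_force: [-5.7, -1.3, 6.7]
width: 0.6
t: 8.9
ee_pos: [476.1, 65.3, 253.3]
orientation: [-1.562, -0.2, 0.191]
ft_force: [-0.3, 0.3, -0.3]
width: 0.7
9.05 [475.94933502  65.44279523 249.64991376] [ 0.00715239  0.56342639 -0.0280505 ]
```

View pics/scene5.png

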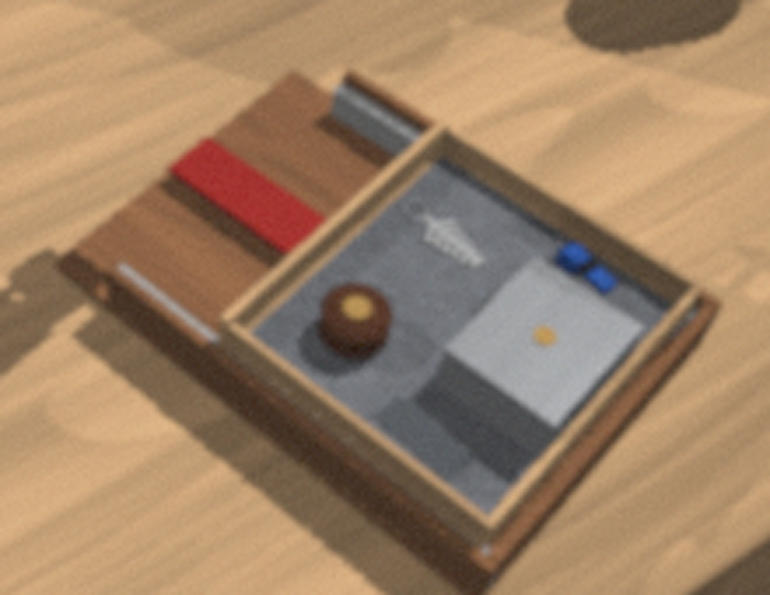

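View pics/top5.png

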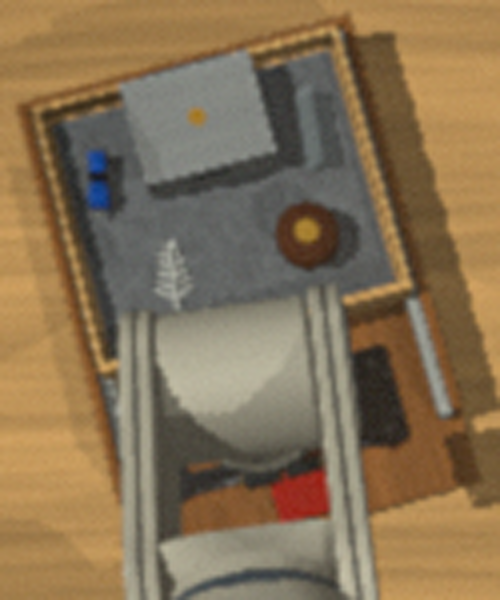

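View pics/wrist5.png

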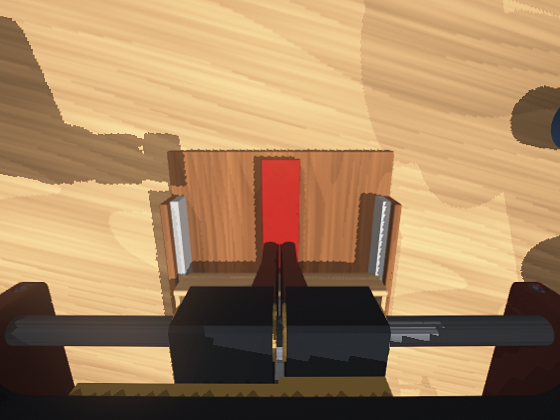

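```bash
python3 - <<'E'
from h import *
d=ctrl.get_image("scene")
a,b=plane(d,(366.4,186.5),82),plane(d,(304.3,240.8),82); m=(a+b)/2; print(m,np.linalg.norm(a-b))
u=np.array([.9686,.2487]); print("travel since start (scene view)",(m[:2]-[517.9,73.5])@u, "from bar end", (m[:2]-[448.6,56.2])@u)
r=red(d,(280,180,345,230)); 
h=cv2.cvtColor(d["pixels"],cv2.COLOR_BGR2HSV)
k=((h[...,1]>150)&((h[...,0]<6)|(h[...,0]>172))&(h[...,2]>110)).astype(np.uint8); k[:180]=0;k[230:]=0;k[:,:280]=0;k[:,345:]=0
c=max(cv2.findContours(k,0,2)[0],key=cv2.contourArea); print(cv2.approxPolyDP(c,2,True)[:,0].tolist())
for z in (30,20): print(z,proj(d,[450.8,31.8,z]) ,proj(d,[438.4,80.2,z]))
f=ctrl.get_image("scene")["pixels"]; cv2.imwrite("pics/full6.png",f)
E
```

```text
[604.26770942  93.0098556   82.        ] 257.6687635636663
travel since start (scene view) 88.50786443256331 from bar end 159.93435443256325
[[289, 197], [320, 221], [331, 213], [301, 190]]
30 [287.07471089 197.2953063 ] [298.58808478 188.04828067]
20 [287.08066053 199.50365774] [298.52006493 190.27498295]
```

View pics/full6.png

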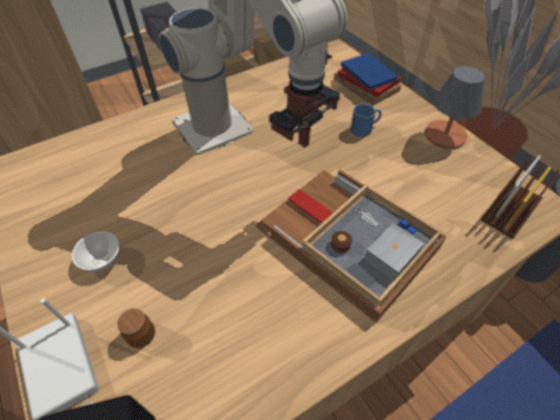

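```bash
python3 -c "
from workcell import ctrl
print(ctrl.close_job(), ctrl.get_obs()['t'])"
```

```text
the job is handed in; nothing more can be done
the job is handed in; nothing more can be done
```

The tray is pushed fully home and the bar has sprung back up. I handed the job in about 9 s into the 40 s limit. I didn't tug the tray to test the lock, so "locked" rests on the tray being home and the bar being up.

- **Pressing and pushing:** I held the bar about 7–8 mm down with the closed fingertips, at about 6–8 N while the tray slid. The tray went in until it stopped: the fingers gained no more ground while the push rose to about 20 N. I then eased the push, lifted straight up and backed away.
- **Tray position:** In the last pictures the panel is about 160 mm from the bar's end, against a nominal 157 mm when home. That fits within the few millimetres of error in my picture measurements.
- **Bar:** Its end is back at its original "up" position in the picture, to about a pixel. One pressed position would differ by only about 2 pixels, so this check is coarse.
- **Other things:** The key box, whistle, yo-yo and keyring rode along with the tray with no visible disturbance in the scene view, and the prism looked the same in the top view. The mug, bowl and candle have not moved. The wrist force was near zero after I backed off.
- **Disagreement:** The top and scene cameras differed by 6–7 mm on where the bar and panel were. I averaged them, and the contact forces confirmed the positions.

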